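Load the gated fittings shelf in stud order

ROBOT

A 6-joint arm with a two-finger parallel gripper is mounted at the origin on the work surface. World frame = base frame: x ahead of the robot, y to its left, z up, the work surface at z = 0. Lengths are in m, angles in degrees, forces in N, time in s.
With the tool pointing down it reaches from about 0.25 to 0.725 m from the base axis. Payload 9.7 kg.
Tool frame: the origin (TCP) lies between the finger pads; the fingertips stand bot.tcp_to_tips ahead of it and the grasp point (between the pads) lies 2 mm behind it (bot.tcp_to_tips is the distance from the TCP to the fingertips, in m); z points along the fingers, y is the line along which they close (so a half turn about z gives the same grasp; the last joint's range is limited). The gripper opens to 85 mm and grips with 20 to 120 N. Pads are 22 mm wide; open, the fingers measure 114 mm over their backs; the gripper's body (76 mm by 85 mm) begins 54 mm behind the grasp point. The pads swing forward as they close: fully open they stand 13 mm farther back than shut.
Start: joints at [-75.573, 4.979, 10.078, 95.1, 0, 90], TCP at [0.137, -0.533, 0.248] pointing down, gripper open.
Joint ranges: [-179.16, 179.16], [-48.56, 103.87], [-65.8, 70.77], [-126.05, 130.52], [-82.76, 87.17], [-180, 180]. Speed limits (degrees/s): [127.2, 127.2, 147.25, 180, 180, 180].

INTERFACE

Orientations are given as [roll, pitch, yaw] about the fixed x, y, z axes, in that order (R = Rz(yaw) Ry(pitch) Rx(roll)).
In Python, from workcell import sensors, camera, camera_params, bot gives the robot as it stands.
- The arm moves only by the tool apply_moves, never from a script. Its argument "motion" is a list of rows, each an object with "jaw": the opening, from -1 (shut) to 1 (fully open); "xyz": the shift along the tool's x, y, z in mm, a list of three; "twist": the turn about the tool's z in rad. A call has 1 to 5 rows; each row is the pose to reach, as a shift and turn from the pose commanded when the call began, along the tool's axes at that moment; what a row does not reach only later rows make up. A row lasts 1/8 s, in which the tool goes at most 62.5 mm and 10.7 degrees, less where a joint would pass 70% of its speed; a pose out of reach is approached as far as the arm can. A call with a gripper value outside its range is refused whole. The fingers move at their own pace and stop on an object; "grip_force" is the grip in N (left out, the last holds). Time passes only in rows, so rows that repeat a pose let the fingers close. It gives the time, the measured TCP pose, the force, the opening and the grip force at its end, in the units of the state.
- sensors.get_obs(): the state, without advancing time (a new reading comes with each control period).
- camera(name): name is "scene" or "top"; returns (picture, depth): 384x512x3 uint8, red, green, blue; 384x512 float32, m along the optical axis (not along the pixel's ray), 0 where there is no reading.
- camera_params(name): a dict with "mtx" (3x3 intrinsics, pixels), "rvec" (rotation vector, rad) and "tvec" (3), from world to camera coordinates, as OpenCV has them. Camera axes: x right, y down, z forward; pixel columns grow to the right and rows downward; lengths in m; the calibration is good to about 2 mm. A picture is of the moment at which its call begins. camera_params takes no time and is no camera call.
- bot.job_done(): hands the job in; it is judged then, once.
The state is a dict: "time": time; "q": joint angles; "qd": joint speeds; "joint_efforts": joint torques, N m; "ee_pos": TCP position; "tcp_rot": TCP orientation; "wrist_force": force on the tool from outside, world axes, zero at the start; "torque": the same for the moment, N m; "opening": finger opening in m; "grasp_force": force on a finger pad.
Only numpy, scipy, OpenCV 4.12 (cv2) and the standard library are available. Lean on these libraries where they do the work, as an engineer would, in place of code of your own. Each camera call takes 0.05 s, during which the arm holds its last target. There are 200 camera calls.

TASK

Slide the low mesh gate all the way open by its upright post and leave it open. Then push the three fittings, one at a time, into the shelf pockets in front of which they lie, following the numbers on the tags above the pockets (the one-stud pocket first, then two studs, then three), each fully home against the back board and still lying flat. Leave the other things on the bench where they are.

Things in the scene. Friction and masses are not known exactly. Their poses are not given: they have to be found in the camera images.
- shelf: Fixed fir shelf, 318 mm long, three floorless pockets open to the robot. Origin: on the bench, middle of the mouth line; x into the pockets, y left. Pocket centres y = -104, 0, 104 mm; 78 wide, 110 deep (back board at x = 110); walls 84 high, rounded noses. Wire roof at 84 to 90 mm from x = 42 on; header plank with the tags x = 82 to 130, top 96.
- gate (a joint): Slide of the mesh gate, m: 0 closed (before all three pockets), 0.30 fully open; grows as it moves to the shelf's -y (the robot's right). Friction about 2 N, stays where left. Gate 300 mm long, 14 thick, 63 high, its middle plane 25 mm in front of the pocket mouths.
- gate_post (a point): Centre of the top of the upright steel post (20 mm diameter) on the gate's right end (130 mm right of the gate's middle); the top is 122 mm above the bench and the post stands free from 63 mm up.
- tag1: Number one: fixed 90 x 34 x 8 mm wooden tag with one round dark stud (18 mm wide, 10 high) on top, above the back end of the pocket it marks (which one varies). Origin: underside centre, 96 mm above the bench, on the pocket's centre line; x points into the pocket, y to the left. In this frame the pocket's mouth is at x = -106 mm, the back board at x = +4 mm.
- tag2: Number two: fixed 90 x 34 x 8 mm wooden tag with a row of two round dark studs (18 mm wide, 10 high) on top, above the back end of the pocket it marks (which one varies). Origin: underside centre, 96 mm above the bench, on the pocket's centre line; x points into the pocket, y to the left. In this frame the pocket's mouth is at x = -106 mm, the back board at x = +4 mm.
- tag3: Number three: fixed 90 x 34 x 8 mm wooden tag with a row of three round dark studs (18 mm wide, 10 high) on top, above the back end of the pocket it marks (which one varies). Origin: underside centre, 96 mm above the bench, on the pocket's centre line; x points into the pocket, y to the left. In this frame the pocket's mouth is at x = -106 mm, the back board at x = +4 mm.
- union: Galvanized pipe union, 116 mm long; 60 mm long hexagon in the middle, 52 mm over flats (60 mm wide), slimmer hexagonal ends 40 mm over flats, flat end faces centred 26 mm up. Loose on the bench before one of the pockets (varies), long axis (own x) roughly along it. Origin: underside, mid-length; x to the shelf, z up.
- union_nose (a point): Centre of the union's end face towards the shelf (x = +58 mm, 26 mm up).
- valve: Brass gate valve, 126 mm long, hexagonal ends 50 mm over flats (58 mm wide), 56 mm hand wheel on top, 68 mm high over all; flat end faces centred 25 mm up. Loose on the bench before one of the pockets (varies), long axis (own x) roughly along it. Origin: underside, mid-length; x to the shelf, z up.
- valve_nose (a point): Centre of the valve's end face towards the shelf (x = +63 mm, 25 mm up).
- bushing: Dark iron bushing, 120 mm long: 40 mm hexagon head, 52 mm over flats (60 mm wide), at the robot's end, 52 mm thick threaded barrel towards the shelf; flat end faces at x = -60 and +60 mm. Loose on the bench before one of the pockets (varies), long axis (own x) roughly along it. Origin: underside, mid-length; x to the shelf, z up.
- bushing_nose (a point): Centre of the bushing's barrel end, towards the shelf (x = +60 mm, 26 mm up).
- porcelain_handle: White porcelain cross handle, 72 mm wide, 38 mm high, loose; to be left alone. Origin under its centre.
- flange: Dark iron floor flange, 68 mm disc, 26 mm high, loose; to be left alone. Origin under its centre.
- nipple: Galvanized hexagon nipple, 90 mm long, 28 mm thick, loose; to be left alone. Origin under its centre.
- wrench: Steel wrench, 200 mm long, loose; to be left alone.
- hammer: Hammer, 280 mm long, loose; to be left alone.
- compound_jar: Jar, 70 mm diameter, 90 mm high, loose; to be left alone. Origin under its centre.
- tin_cup: Tin mug, 80 mm diameter, 85 mm high, loose; to be left alone. Origin under its centre.
Mind the look-alikes: they are no part of the job. What is meant by the valve is not blue or purple, and is the smaller of those in its own colour.

How it is judged:
By the outcome, as a careful person would: the job done as asked, in the order asked, and still so for the second after the job is handed in, with the robot touching nothing.
It also fails if it takes over 72 s, if anything falls off the work surface, if the arm or the gripper's body presses on something with over 40 N, if the wrist force passes 120 N, or if a joint passes its speed limit or range.

## Working session

There is one attempt and no reset: what is moved stays moved. The work goes in short steps, Python scripts to look and compute and a tool call to move; the robot and the scene stay as the last step left them, time stands still between calls to the robot, and variables do not carry over. Pictures are saved under pics/ and viewed, at most 10 in all, crops included, and the job is handed in when it is done.

Besides the shell and the picture viewer there is one more tool, called after "Request:" in YAML: its name, and indented under it one key for each argument. apply_moves: Moves the arm, as the interface text tells. Its arguments: {"type":"object","properties":{"motion":{"type":"array","items":{"type":"object","properties":{"jaw":{"type":"number"},"xyz":{"type":"array","items":{"type":"number"}},"twist":{"type":"number"}}}},"grip_force":{"type":"number"}},"required":["motion"]}

```bash
mkdir -p pics; ls
cat > h.py <<'E'
import numpy as np,cv2
from workcell import sensors,camera,camera_params,bot
def look(n,f):
    p,d=camera(n); cv2.imwrite(f'pics/{f}.png',p[:,:,::-1]); np.savez(f'pics/{f}.npz',p=p,d=d); return p,d
def world(n,uv,d):
    c=camera_params(n);R=cv2.Rodrigues(np.array(c['rvec']))[0];K=np.array(c['mtx']);t=np.array(c['tvec']).ravel()
    uv=np.atleast_2d(uv).astype(float);r=np.linalg.solve(K,np.c_[uv,np.ones(len(uv))].T)
    return (R.T@(r*np.asarray(d)-t[:,None])).T
def cloud(n,d):
    v,u=np.mgrid[:d.shape[0],:d.shape[1]]
    return world(n,np.c_[u.ravel(),v.ravel()],d.ravel()).reshape(*d.shape,3)
E
python3 - <<'E'
from h import *
a,d=look('scene','s0');b,e=look('top','t0')
for i,n in((a,'s0'),(b,'t0')): cv2.imwrite(f'pics/{n}b.png',cv2.resize(i[:,:,::-1],(800,600),interpolation=cv2.INTER_CUBIC))
for n in('scene','top'):
    c=camera_params(n);R=cv2.Rodrigues(np.array(c['rvec']))[0];print(n,(-R.T@np.array(c['tvec']).ravel()).round(3),R.round(2).tolist())
o=sensors.get_obs();print(o, bot.tcp_to_tips)
E
```

```text
pics
scene [1.954 0.436 1.038] [[-0.26, 0.96, -0.02], [0.52, 0.12, -0.84], [-0.81, -0.23, -0.53]]
top [0.25  0.026 1.36 ] [[-0.05, -1.0, -0.0], [-0.97, 0.05, -0.22], [0.22, -0.01, -0.98]]
{'time': 0.1, 'q': array([-7.55738106e+01,  5.00798677e+00,  1.00392532e+01,  9.50975537e+01,
       -1.22066537e-03,  9.00001803e+01]), 'qd': array([-0.00666032,  0.01725341,  0.1125603 ,  0.00986235, -0.06456389,
        0.0264868 ]), 'joint_efforts': array([-2.96550643e-04, -5.21559763e+01,  4.65653801e+01,  1.60515367e-02,
        7.00506985e-05,  1.19253318e-05]), 'ee_pos': array([ 0.13697519, -0.5324955 ,  0.24765589]), 'tcp_rot': array([-1.79933713e+02,  1.22087317e-03,  1.44260105e+01]), 'wrist_force': array([-0.25354736,  0.37143   , -1.29532489]), 'torque': array([-0.03282784, -0.02169795,  0.03517966]), 'grasp_force': 0.0, 'opening': 0.08572020220304213} 0.017
```

View pics/t0b.png

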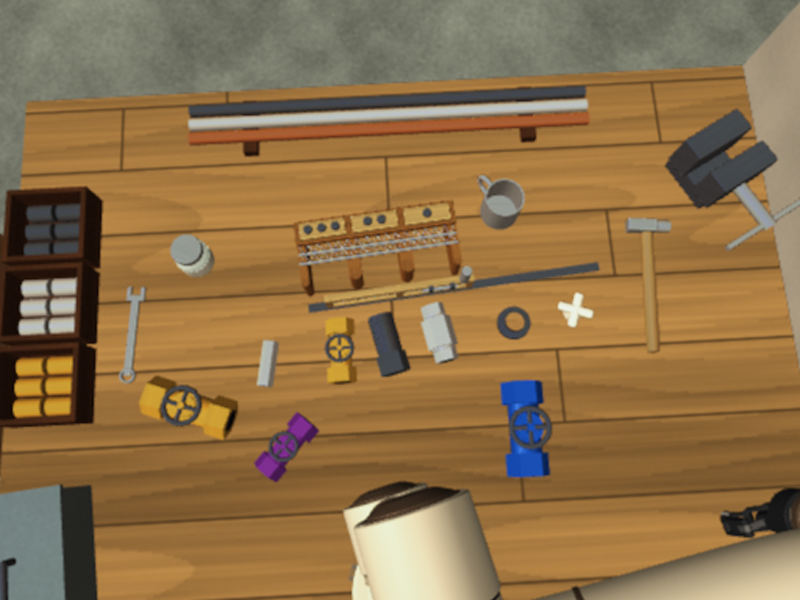

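View pics/s0b.png

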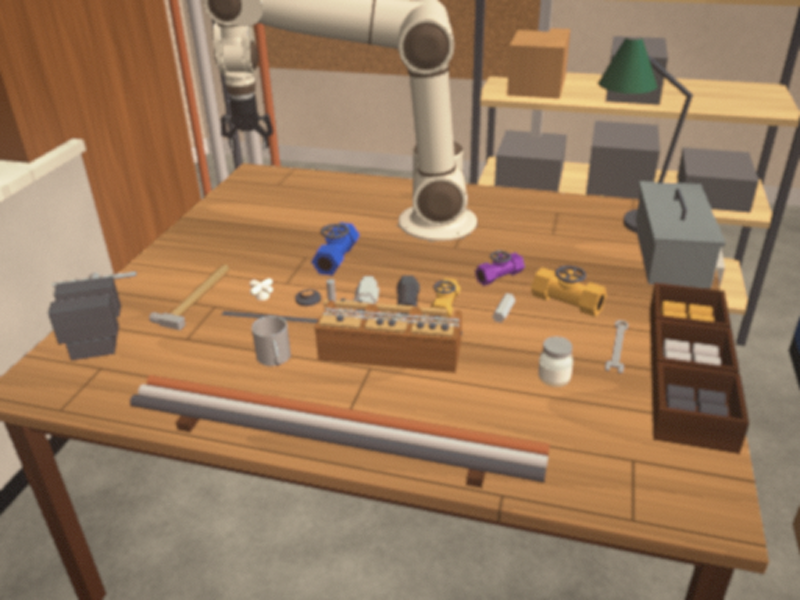

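Top view (800×600 px): the post is at (465,273). The tags show three studs at (322,229), two at (375,219) and one at (428,212). Before the pockets lie the small yellow valve (340,350), the bushing (388,343) and the union (438,332). These could be mistaken for what I want:
- **Valve:** big yellow (186,406), purple (287,446), blue (527,428).
- **Union:** nipple (267,362) and the white bin parts.
- **Bushing:** flange (513,322) and the dark bin parts.

I choose the small yellow valve at (340,350).

```bash
cat >> h.py <<'E'
def fit(C,m):
    P=C[m]; xy=P[:,:2].astype(np.float32); r=cv2.minAreaRect(xy*1000); return len(P),np.round(r[0],1),np.round(r[1],1),round(r[2],1),(np.median(P[:,2])*1000).round(1),np.round(P[:,2].max()*1000,1)
E
python3 - <<'E'
from h import *
z=np.load('pics/t0.npz');p,d=z['p'],z['d'];C=cloud('top',d)
cv2.imwrite('pics/c0.png',cv2.resize(p[120:260,180:350,::-1],(765,630)[:2] if 0 else (728,600),interpolation=cv2.INTER_CUBIC))
print('bench z',np.median(C[250:270,330:340,2]))
g=lambda u,v:(int(v*.64),int(u*.64))
for n,(u,v) in dict(union=(438,332),bush=(388,343),valve=(340,350),t1=(428,212),t2=(375,219),t3=(322,229),post=(465,273),flange=(513,322),cross=(575,310),big=(186,406)).items(): print(n,(C[g(u,v)]*1000).round(0))
hsv=cv2.cvtColor(p,cv2.COLOR_RGB2HSV)
Z=C[:,:,2]
for n,(u0,u1,v0,v1) in dict(union=(415,462,298,366),bush=(366,412,306,380),valve=(318,360,312,388)).items():
    m=np.zeros(Z.shape,bool); m[int(v0*.64):int(v1*.64),int(u0*.64):int(u1*.64)]=1
    print(n,fit(C,m&(Z>.02)&(Z<.09)))
m=np.zeros(Z.shape,bool);m[125:165,185:297]=1
print('tags',fit(C,m&(Z>.099)&(Z<.125)))
m[:]=0;m[165:190,290:305]=1
q=m&(Z>.115)&(Z<.13);print('post',fit(C,q),C[q].mean(0))
E
```

```text
bench z 0.0737390518143963
union [482. -72.  58.]
bush [466.  27.  52.]
valve [454. 121.  63.]
t1 [710. -63. 117.]
t2 [702.  38. 107.]
t3 [686. 142. 116.]
post [ 581. -125.  124.]
flange [ 502. -230.    4.]
cross [ 514. -350.   42.]
big [363. 409.  90.]
union (642, array([486.1, -75.3]), array([117.4,  59.8]), 11.1, np.float64(46.8), np.float64(60.9))
bush (679, array([468.8,  28.8]), array([120.3,  59.8]), 12.9, np.float64(48.4), np.float64(60.1))
valve (711, array([460.6, 122.6]), array([ 56.8, 127.5]), 89.8, np.float64(50.6), np.float64(74.8))
tags (1079, array([699.8,  43.1]), array([ 48.1, 314.6]), 5.3, np.float64(105.3), np.float64(121.5))
post (36, array([ 584.9, -128.6]), array([17.2, 17.1]), 36.8, np.float64(122.8), np.float64(128.8)) [ 0.58437686 -0.128684    0.12286713]
```

View pics/c0.png

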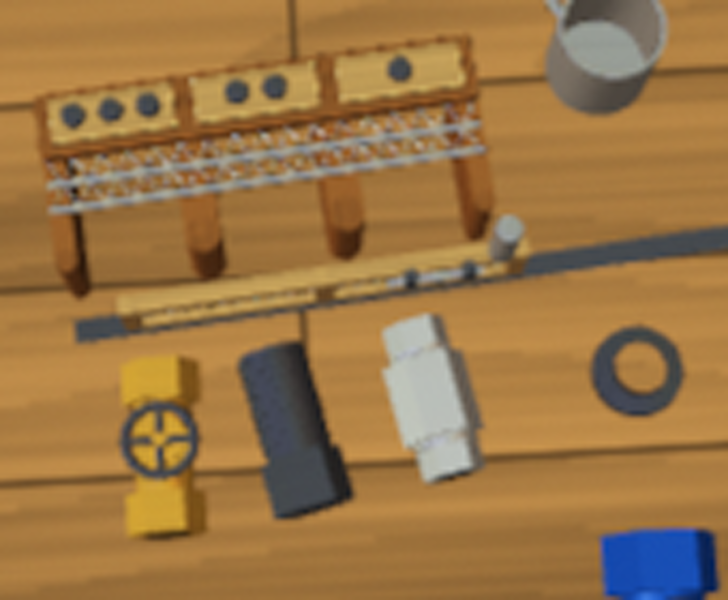

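The crop confirms the choice: the yellow valve measures 127×57 mm, against 126 long in the description, and the big yellow one is clearly larger. The studs from left to right are 3, 2, 1. Next I refine the shelf axis and work out the first move.

```bash
cat >> h.py <<'E'
A=np.deg2rad(5.3);O=np.array([594.3,33.3])
def s2w(x,y): return O+np.array([np.cos(A)*x-np.sin(A)*y,np.sin(A)*x+np.cos(A)*y])
def w2s(p): d=np.asarray(p)[...,:2]-O; return np.stack([np.cos(A)*d[...,0]+np.sin(A)*d[...,1],-np.sin(A)*d[...,0]+np.cos(A)*d[...,1]],-1)
def mv(x,y,z,yaw=5.3,frm=None):
    "shelf-frame target mm -> tool shift from current pose"
    from scipy.spatial.transform import Rotation as Ro
    o=sensors.get_obs();p=o['ee_pos']*1000;r=o['tcp_rot']
    t=np.r_[s2w(x,y),z]
    d=Ro.from_euler('xyz',r,degrees=True).inv().apply(t-p); 
    print('target',t.round(0),'shift',d.round(1),'twist',round(np.deg2rad(r[2]-yaw),3))
E
python3 - <<'E'
from h import *
z=np.load('pics/t0.npz');p,d=z['p'],z['d'];C=cloud('top',d)*1000;Z=C[:,:,2]
hsv=cv2.cvtColor(p,cv2.COLOR_RGB2HSV)
m=np.zeros(Z.shape,np.uint8);m[125:160,187:295]=1
m&=((hsv[:,:,1]<110)&(p.max(2)<115)&(Z>98)).astype(np.uint8)
n,l,s,c=cv2.connectedComponentsWithStats(m)
c0=camera_params('top');R=cv2.Rodrigues(np.array(c0['rvec']))[0];cam=-R.T@np.array(c0['tvec']).ravel()*1000
for i in range(1,n):
    if s[i,4]>6:
        q=world('top',c[i],1.0)[0]*1000;w=cam+(q-cam)*(114-cam[2])/(q[2]-cam[2]);print(s[i,4],w.round(1),w2s(w).round(1))
# gate post & gate
m=(Z>52)&(Z<75)&(hsv[:,:,1]>90);mm=np.zeros_like(m);mm[160:200,200:300]=1
print('gate',fit(C/1000,m&mm&(w2s(C)[...,0]<-10)),'post',w2s(np.array([584.4,-128.7])))
for n,q in dict(u=(486.1,-75.3),b=(468.8,28.8),v=(460.6,122.6)).items(): print(n,w2s(np.array(q)).round(1))
mv(-25,-95,250)
E
```

```text
22 [707.8 -62.7 114. ] [ 104.1 -106.1]
22 [697.4  53.9 114. ] [104.6  11. ]
22 [699.9  27.1 114. ] [104.6 -15.9]
22 [689.5 144.1 114. ] [105.  101.6]
21 [691.6 117.7 114. ] [104.7  75.1]
21 [686.2 170.2 114. ] [104.1 127.8]
gate (456, array([572.6,   5.8]), array([ 16.8, 289. ]), 5.4, np.float64(63.5), np.float64(71.4)) post [ -24.82170968 -160.39293229]
u [-117.8  -98.1]
b [-125.4    7.1]
v [-124.9  101.3]
target [578. -64. 250.] shift [ 544.1 -344.2   -2. ] twist 0.159
```

```bash
sed -i 's/594.3,33.3/593.8,30.9/' h.py; python3 -c "
from h import *
mv(-25,-115,250)"
```

```text
target [580. -86. 250.] shift [ 539.9 -322.2   -2. ] twist 0.159
```

Request:
apply_moves:
  motion:
    - {"jaw":-1,"xyz":[60,-38,0],"twist":0.159}
    - {"jaw":-1,"xyz":[120,-76,0],"twist":0.159}
    - {"jaw":-1,"xyz":[180,-110,0],"twist":0.159}
    - {"jaw":-1,"xyz":[240,-145,0],"twist":0.159}
    - {"jaw":-1,"xyz":[300,-180,0],"twist":0.159}

```text
time: 0.72
ee_pos: [0.3571, -0.3082, 0.2481]
tcp_rot: [-180.0, 0.0, 5.3]
wrist_force: [1.0, -0.8, -0.1]
opening: 0.0002
grasp_force: 0.0
```

Request:
apply_moves:
  motion:
    - {"jaw":-1,"xyz":[50,-40,0]}
    - {"jaw":-1,"xyz":[100,-80,0]}
    - {"jaw":-1,"xyz":[150,-120,0]}
    - {"jaw":-1,"xyz":[195,-160,0]}
    - {"jaw":-1,"xyz":[214,-179,0]}

```text
validation failed for argument at $.mo...
```

```bash
python3 -c "
from h import *
mv(-25,-115,93)"
```

```text
target [580. -86.  93.] shift [ 242.  -200.8  155.1] twist 0.0
```

Request:
apply_moves:
  motion:
    - {"jaw":-1,"xyz":[50,-40,0],"twist":0}
    - {"jaw":-1,"xyz":[100,-80,0],"twist":0}
    - {"jaw":-1,"xyz":[150,-120,0],"twist":0}
    - {"jaw":-1,"xyz":[195,-160,0],"twist":0}
    - {"jaw":-1,"xyz":[214,-179,0],"twist":0}

```text
time: 1.35
ee_pos: [0.5541, -0.1092, 0.2473]
tcp_rot: [-180.0, 0.1, 5.5]
wrist_force: [-0.7, -0.0, -0.0]
opening: 0.0004
grasp_force: 0.0
```

```bash
python3 -c "
from h import *
mv(-25,-115,93)"
```

```text
target [580. -86.  93.] shift [ 27.7 -20.7 154.2] twist 0.003
```

Request:
apply_moves:
  motion:
    - {"jaw":-1,"xyz":[0,0,0],"twist":0}
    - {"jaw":-1,"xyz":[0,0,0],"twist":0}

```text
time: 1.6
ee_pos: [0.5522, -0.1122, 0.248]
tcp_rot: [-180.0, 0.0, 5.3]
wrist_force: [0.2, -0.2, -0.3]
opening: 0.0001
grasp_force: 0.0
```

```bash
python3 -c "
from h import *
mv(-25,-115,93)"
```

```text
target [580. -86.  93.] shift [ 29.8 -23.6 155. ] twist 0.0
```

Request:
apply_moves:
  motion:
    - {"jaw":-1,"xyz":[30,-24,20],"twist":0}
    - {"jaw":-1,"xyz":[30,-24,65],"twist":0}
    - {"jaw":-1,"xyz":[30,-24,110],"twist":0}
    - {"jaw":-1,"xyz":[30,-24,155],"twist":0}
    - {"jaw":-1,"xyz":[30,-24,155],"twist":0}

```text
time: 2.22
ee_pos: [0.5776, -0.086, 0.0904]
tcp_rot: [-179.9, 0.3, 5.2]
wrist_force: [1.0, -0.2, -0.1]
opening: 0.0003
grasp_force: 0.0
```

```bash
python3 -c "
from h import *
mv(-25,-406,93)"
```

```text
target [ 606. -376.   93.] shift [  2.3 291.   -3. ] twist -0.001
```

Request:
apply_moves:
  motion:
    - {"jaw":-1,"xyz":[1,12,-2],"twist":0}
    - {"jaw":-1,"xyz":[1,35,-2],"twist":0}
    - {"jaw":-1,"xyz":[1,60,-2],"twist":0}
    - {"jaw":-1,"xyz":[1,90,-2],"twist":0}
    - {"jaw":-1,"xyz":[1,120,-2],"twist":0}

```text
time: 2.85
ee_pos: [0.5936, -0.2072, 0.0983]
tcp_rot: [179.9, -0.2, 5.3]
wrist_force: [2.1, 2.8, 5.9]
opening: 0.0003
grasp_force: 3.2
```

Request:
apply_moves:
  motion:
    - {"jaw":-1,"xyz":[0,30,0],"twist":0}
    - {"jaw":-1,"xyz":[0,60,0],"twist":0}
    - {"jaw":-1,"xyz":[0,90,0],"twist":0}
    - {"jaw":-1,"xyz":[0,115,0],"twist":0}
    - {"jaw":-1,"xyz":[0,135,0],"twist":0}

```text
time: 3.48
ee_pos: [0.606, -0.342, 0.0983]
tcp_rot: [179.9, -0.3, 5.3]
wrist_force: [3.7, 2.5, 5.3]
opening: -0.0005
grasp_force: 3.0
```

```bash
python3 -c "
from h import *
mv(-25,-406,93)
p,d=look('top','t1');C=cloud('top',d)*1000
m=(C[...,2]>114)&(C[...,2]<130)&(abs(w2s(C)[...,0]+25)<16)
print(w2s(C[m]).round(0)[::4])
cv2.imwrite('pics/c1.png',cv2.resize(p[120:260,180:400,::-1],(800,509)))"
```

```text
target [ 606. -376.   93.] shift [-2.7 33.5  5.3] twist -0.0
[]
```

View pics/c1.png

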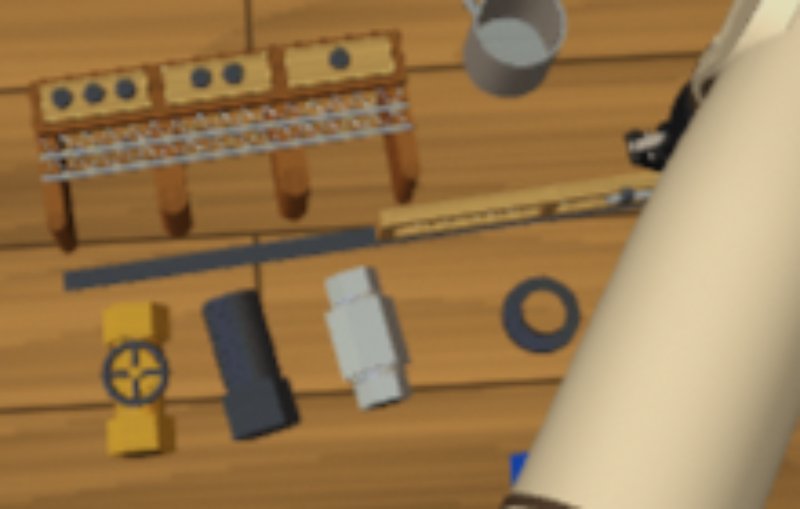

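Request:
apply_moves:
  motion:
    - {"jaw":-1,"xyz":[-3,10,-3],"twist":0}
    - {"jaw":-1,"xyz":[-3,18,-3],"twist":0}
    - {"jaw":-1,"xyz":[-3,26,-3],"twist":0}
    - {"jaw":-1,"xyz":[-3,31,-3],"twist":0}

```text
time: 4.03
ee_pos: [0.6046, -0.3708, 0.0994]
tcp_rot: [179.9, -0.0, 5.3]
wrist_force: [-2.2, 1.6, 7.8]
opening: 0.0002
grasp_force: 3.4
```

Request:
apply_moves:
  motion:
    - {"jaw":-1,"xyz":[0,3,0],"twist":0}
    - {"jaw":-1,"xyz":[0,6,0],"twist":0}
    - {"jaw":-1,"xyz":[0,6,0],"twist":0}

```text
time: 4.4
ee_pos: [0.6049, -0.3742, 0.0993]
tcp_rot: [-179.8, 0.0, 5.4]
wrist_force: [-6.1, 12.4, 8.2]
opening: -0.0002
grasp_force: 7.5
```

Request:
apply_moves:
  motion:
    - {"jaw":-1,"xyz":[0,3,0],"twist":0}
    - {"jaw":-1,"xyz":[0,3,0],"twist":0}

```text
time: 4.65
ee_pos: [0.6049, -0.3746, 0.0992]
tcp_rot: [-179.6, 0.1, 5.5]
wrist_force: [-9.3, 25.0, 13.1]
opening: -0.0003
grasp_force: 12.0
```

```bash
python3 -c "
from h import *
o=sensors.get_obs();print(w2s(o['ee_pos']*1000))
mv(-25,-360,200)"
```

```text
[ -26.42831081 -404.81760319]
target [ 602. -330.  200.] shift [   1.4  -45.6 -100.5] twist 0.003
```

Request:
apply_moves:
  motion:
    - {"jaw":-1,"xyz":[0,-20,0],"twist":0}
    - {"jaw":-1,"xyz":[0,-30,-30],"twist":0}
    - {"jaw":0,"xyz":[-20,-60,-70],"twist":0}
    - {"jaw":1,"xyz":[-50,-110,-90],"twist":0}
    - {"jaw":1,"xyz":[-80,-160,-90],"twist":-0.1}

```text
time: 5.28
ee_pos: [0.5107, -0.2266, 0.1902]
tcp_rot: [179.9, -0.1, 11.1]
wrist_force: [0.1, -0.4, -0.4]
opening: 0.0544
grasp_force: 0.0
```

```bash
python3 -c "
from h import *
mv(-161.9,-100.3,150,11.1)"
```

```text
target [442. -84. 150.] shift [ -40.1 -153.4   39.8] twist 0.001
```

Request:
apply_moves:
  motion:
    - {"jaw":1,"xyz":[-13,-50,0],"twist":0}
    - {"jaw":1,"xyz":[-26,-100,10],"twist":0}
    - {"jaw":1,"xyz":[-37,-140,25],"twist":0}
    - {"jaw":1,"xyz":[-40,-153,40],"twist":0}
    - {"jaw":1,"xyz":[-40,-153,40],"twist":0}

```text
time: 5.9
ee_pos: [0.4419, -0.0841, 0.1478]
tcp_rot: [180.0, 0.1, 11.1]
wrist_force: [0.6, -0.1, -0.1]
opening: 0.0854
grasp_force: 0.0
```

```bash
python3 -c "
from h import *
mv(-161.9,-100.3,24,11.1)
p,d=look('top','t2');C=cloud('top',d)*1000;S=w2s(C)
m=(C[...,2]>112)&(C[...,2]<132)&(abs(S[...,0]+25)<16)&(S[...,1]<-380)
print(len(S[m]),S[m].mean(0),np.ptp(S[m],0))"
```

```text
target [442. -84.  24.] shift [  0.2  -0.2 123.8] twist 0.001
41 [ -23.25872965 -427.60522643] [20.47034635 19.92892232]
```

Request:
apply_moves:
  motion:
    - {"jaw":1,"xyz":[0,0,45],"twist":0}
    - {"jaw":1,"xyz":[0,0,90],"twist":0}
    - {"jaw":1,"xyz":[0,0,115],"twist":0}
    - {"jaw":1,"xyz":[0,0,124],"twist":0}
    - {"jaw":1,"xyz":[0,0,124],"twist":0}

```text
time: 6.58
ee_pos: [0.443, -0.0852, 0.0248]
tcp_rot: [180.0, -0.0, 11.0]
wrist_force: [0.4, 0.6, -0.3]
opening: 0.0857
grasp_force: 0.0
```

Request:
apply_moves:
  grip_force: 25
  motion:
    - {"jaw":-0.5,"xyz":[0,0,0],"twist":0}
    - {"jaw":-0.5,"xyz":[0,0,0],"twist":0}
    - {"jaw":-0.5,"xyz":[0,0,0],"twist":0}
    - {"jaw":-0.5,"xyz":[0,0,0],"twist":0}

```text
time: 7.08
ee_pos: [0.4432, -0.0849, 0.0255]
tcp_rot: [179.9, -0.1, 11.0]
wrist_force: [-1.2, -0.1, 5.8]
opening: 0.0451
grasp_force: 24.9
```

```bash
python3 -c "
from h import *
mv(-120,-104,25,5.3)
mv(-50,-104,25,5.3)"
```

```text
target [484. -84.  25.] shift [40.2  6.7  0.5] twist 0.1
target [554. -77.  25.] shift [109.9  13.7   0.7] twist 0.1
```

Request:
apply_moves:
  motion:
    - {"jaw":-0.5,"xyz":[10,2,0],"twist":0.03}
    - {"jaw":-0.5,"xyz":[22,4,0],"twist":0.065}
    - {"jaw":-0.5,"xyz":[34,6,0],"twist":0.1}
    - {"jaw":-0.5,"xyz":[40,7,0],"twist":0.1}
    - {"jaw":-0.5,"xyz":[50,8,0],"twist":0.1}

```text
time: 7.7
ee_pos: [0.4912, -0.0833, 0.0254]
tcp_rot: [180.0, 0.2, 5.3]
wrist_force: [-16.3, -1.1, 16.2]
opening: 0.0449
grasp_force: 25.6
```

```bash
python3 -c "
from h import *
mv(-50,-104,25,5.3)"
```

```text
target [554. -77.  25.] shift [62.7 -0.2  0.1] twist -0.0
```

Request:
apply_moves:
  motion:
    - {"jaw":-0.5,"xyz":[12,0,0],"twist":0}
    - {"jaw":-0.5,"xyz":[26,0,0],"twist":0}
    - {"jaw":-0.5,"xyz":[40,0,0],"twist":0}
    - {"jaw":-0.5,"xyz":[54,0,0],"twist":0}
    - {"jaw":-0.5,"xyz":[62,0,0],"twist":0}

```text
time: 8.32
ee_pos: [0.5536, -0.0775, 0.0254]
tcp_rot: [180.0, 0.2, 5.3]
wrist_force: [-16.8, -2.6, 17.0]
opening: 0.0447
grasp_force: 25.6
```

Request:
apply_moves:
  motion:
    - {"jaw":-0.2,"xyz":[0,0,0],"twist":0}
    - {"jaw":0.3,"xyz":[0,0,0],"twist":0}
    - {"jaw":0.3,"xyz":[0,0,0],"twist":0}
    - {"jaw":0.3,"xyz":[0,0,-40],"twist":0}
    - {"jaw":0.3,"xyz":[0,0,-60],"twist":0}

```text
time: 8.95
ee_pos: [0.5555, -0.0772, 0.0861]
tcp_rot: [180.0, -0.1, 5.3]
wrist_force: [0.2, 0.2, -0.2]
opening: 0.0555
grasp_force: 0.0
```

```bash
cat >> h.py <<'E'
def chk(x0,x1,y0,y1,n):
    p,d=look('top',n);C=cloud('top',d)*1000;S=w2s(C)
    m=(C[...,2]>20)&(C[...,2]<75)&(S[...,0]>x0)&(S[...,0]<x1)&(S[...,1]>y0)&(S[...,1]<y1)
    q=S[m];print('n',len(q),'x',np.percentile(q[:,0],[1,99]).round(0),'y',np.percentile(q[:,1],[1,99]).round(0),'zmax',np.percentile(C[m][:,2],98).round(0))
    return p
E
python3 -c "
from h import *
mv(-95,-104,90);mv(-75,-104,36)
"
```

```text
target [509. -81.  90.] shift [-46.9  -0.2  -4. ] twist 0.0
target [529. -80.  36.] shift [-27.   -0.2  50.1] twist 0.0
```

Request:
apply_moves:
  motion:
    - {"jaw":-0.65,"xyz":[-42,0,-5],"twist":0}
    - {"jaw":-0.65,"xyz":[-42,0,-5],"twist":0}
    - {"jaw":-0.65,"xyz":[-42,0,20],"twist":0}
    - {"jaw":-0.65,"xyz":[-42,0,50],"twist":0}
    - {"jaw":-0.65,"xyz":[-42,0,50],"twist":0}

```text
time: 9.57
ee_pos: [0.5119, -0.0808, 0.0322]
tcp_rot: [-179.9, 0.2, 5.3]
wrist_force: [-0.0, 0.9, 0.2]
opening: 0.015
grasp_force: 0.0
```

Request:
apply_moves:
  motion:
    - {"jaw":-0.65,"xyz":[8,0,0],"twist":0}
    - {"jaw":-0.65,"xyz":[18,0,0],"twist":0}
    - {"jaw":-0.65,"xyz":[30,0,0],"twist":0}
    - {"jaw":-0.65,"xyz":[42,0,0],"twist":0}
    - {"jaw":-0.65,"xyz":[54,0,0],"twist":0}

```text
time: 10.2
ee_pos: [0.5668, -0.0763, 0.0357]
tcp_rot: [180.0, 0.1, 5.3]
wrist_force: [-12.8, -1.5, 11.1]
opening: 0.0148
grasp_force: 6.3
```

```bash
python3 -c "
from h import *
mv(-18,-104,36)
"
```

```text
target [585. -74.  36.] shift [18.8 -0.2 -0.3] twist 0.0
```

Request:
apply_moves:
  motion:
    - {"jaw":-0.65,"xyz":[5,0,0],"twist":0}
    - {"jaw":-0.65,"xyz":[10,0,0],"twist":0}
    - {"jaw":-0.65,"xyz":[14,0,0],"twist":0}
    - {"jaw":-0.65,"xyz":[14,0,0],"twist":0}

```text
time: 10.7
ee_pos: [0.5811, -0.0749, 0.0356]
tcp_rot: [180.0, 0.0, 5.3]
wrist_force: [-7.6, -1.3, 5.5]
opening: 0.0149
grasp_force: 3.6
```

Request:
apply_moves:
  motion:
    - {"jaw":-0.65,"xyz":[2,0,0],"twist":0}
    - {"jaw":-0.65,"xyz":[4,0,0],"twist":0}
    - {"jaw":-0.65,"xyz":[4,0,0],"twist":0}

```text
time: 11.08
ee_pos: [0.5847, -0.0746, 0.0356]
tcp_rot: [180.0, 0.1, 5.3]
wrist_force: [-9.3, -1.6, 7.0]
opening: 0.0149
grasp_force: 4.6
```

Request:
apply_moves:
  motion:
    - {"jaw":-0.65,"xyz":[2,0,0],"twist":0}
    - {"jaw":-0.65,"xyz":[4,0,0],"twist":0}
    - {"jaw":-0.65,"xyz":[4,0,0],"twist":0}

```text
time: 11.45
ee_pos: [0.5873, -0.0743, 0.0356]
tcp_rot: [180.0, 0.2, 5.3]
wrist_force: [-16.7, -1.5, 12.2]
opening: 0.0151
grasp_force: 8.7
```

Request:
apply_moves:
  motion:
    - {"jaw":-0.65,"xyz":[2,0,0],"twist":0}
    - {"jaw":-0.65,"xyz":[4,0,0],"twist":0}
    - {"jaw":-0.65,"xyz":[4,0,0],"twist":0}

```text
time: 11.82
ee_pos: [0.5874, -0.0743, 0.0355]
tcp_rot: [180.0, 0.7, 5.3]
wrist_force: [-39.7, -3.6, 25.7]
opening: 0.0153
grasp_force: 20.0
```

Request:
apply_moves:
  motion:
    - {"jaw":-0.65,"xyz":[-10,0,0],"twist":0}
    - {"jaw":-0.65,"xyz":[-30,0,0],"twist":0}
    - {"jaw":0,"xyz":[-60,0,-40],"twist":-0.05}
    - {"jaw":1,"xyz":[-110,-40,-80],"twist":-0.13}
    - {"jaw":1,"xyz":[-135,-80,-90],"twist":-0.13}

```text
time: 12.45
ee_pos: [0.4513, -0.0063, 0.1271]
tcp_rot: [179.9, -0.3, 12.7]
wrist_force: [0.9, 1.5, 0.2]
opening: 0.0688
grasp_force: 0.0
```

```bash
python3 -c "
from h import *
p=chk(-60,60,-150,-60,'t3')
mv(-170.3,3.3,110,12.9);mv(-170.3,3.3,25,12.9)
"
```

```text
n 36 x [46. 59.] y [-142.  -75.] zmax 66.0
target [424.  18. 110.] shift [-19.  -26.   18.9] twist -0.002
target [424.  18.  25.] shift [-19.3 -25.9 103.9] twist -0.002
```

Request:
apply_moves:
  motion:
    - {"jaw":1,"xyz":[-19,-26,0],"twist":0}
    - {"jaw":1,"xyz":[-19,-26,10],"twist":0}
    - {"jaw":1,"xyz":[-19,-26,50],"twist":0}
    - {"jaw":1,"xyz":[-19,-26,90],"twist":0}
    - {"jaw":1,"xyz":[-19,-26,103],"twist":0}

```text
time: 13.12
ee_pos: [0.4261, 0.0143, 0.0193]
tcp_rot: [-180.0, 0.1, 12.8]
wrist_force: [-0.2, 0.2, -0.0]
opening: 0.0856
grasp_force: 0.0
```

Request:
apply_moves:
  grip_force: 25
  motion:
    - {"jaw":1,"xyz":[0,0,0],"twist":0}
    - {"jaw":-0.3,"xyz":[0,0,0],"twist":0}
    - {"jaw":-0.3,"xyz":[0,0,0],"twist":0}
    - {"jaw":-0.3,"xyz":[0,0,0],"twist":0}
    - {"jaw":-0.3,"xyz":[0,0,0],"twist":0}

```text
time: 13.75
ee_pos: [0.4277, 0.0153, 0.0233]
tcp_rot: [-179.9, -0.2, 12.8]
wrist_force: [-2.3, 4.9, 5.5]
opening: 0.0587
grasp_force: 25.8
```

```bash
python3 -c "
from h import *
mv(-130,0,26,5.3)
mv(-50,0,26,5.3)"
```

```text
target [464.  19.  26.] shift [36.5  4.6 -2.6] twist 0.131
target [544.  26.  26.] shift [115.8  15.1  -2.4] twist 0.131
```

Request:
apply_moves:
  motion:
    - {"jaw":-0.3,"xyz":[8,1,0],"twist":0.03}
    - {"jaw":-0.3,"xyz":[18,2,0],"twist":0.065}
    - {"jaw":-0.3,"xyz":[28,4,0],"twist":0.1}
    - {"jaw":-0.3,"xyz":[36,5,0],"twist":0.131}
    - {"jaw":-0.3,"xyz":[40,5,0],"twist":0.131}

```text
time: 14.38
ee_pos: [0.466, 0.0183, 0.0232]
tcp_rot: [180.0, 0.1, 5.2]
wrist_force: [-16.3, -4.2, 16.8]
opening: 0.0587
grasp_force: 26.3
```

```bash
python3 -c "
from h import *
mv(-50,0,24,5.3)"
```

```text
target [544.  26.  24.] shift [78.4 -0.8 -0.9] twist -0.001
```

Request:
apply_moves:
  motion:
    - {"jaw":-0.3,"xyz":[14,-1,0],"twist":0}
    - {"jaw":-0.3,"xyz":[30,-1,0],"twist":0}
    - {"jaw":-0.3,"xyz":[48,-1,0],"twist":0}
    - {"jaw":-0.3,"xyz":[66,-1,0],"twist":0}
    - {"jaw":-0.3,"xyz":[78,-1,0],"twist":0}

```text
time: 15.0
ee_pos: [0.544, 0.0266, 0.0233]
tcp_rot: [180.0, 0.1, 5.3]
wrist_force: [-15.9, -2.3, 16.0]
opening: 0.0591
grasp_force: 26.2
```

Request:
apply_moves:
  motion:
    - {"jaw":0.1,"xyz":[0,0,0],"twist":0}
    - {"jaw":0.6,"xyz":[0,0,0],"twist":0}
    - {"jaw":0.6,"xyz":[0,0,0],"twist":0}
    - {"jaw":0.6,"xyz":[0,0,-40],"twist":0}
    - {"jaw":0.6,"xyz":[0,0,-62],"twist":0}

```text
time: 15.62
ee_pos: [0.5448, 0.0268, 0.0852]
tcp_rot: [180.0, -0.1, 5.3]
wrist_force: [1.4, 0.3, 0.5]
opening: 0.0682
grasp_force: 0.0
```

```bash
python3 -c "
from h import *
mv(-88,0,95);mv(-88,0,36)
"
```

```text
target [506.  23.  95.] shift [-38.9   0.4  -9.8] twist -0.001
target [506.  23.  36.] shift [-39.    0.4  49.2] twist -0.001
```

Request:
apply_moves:
  motion:
    - {"jaw":-0.5,"xyz":[-42,0,-8],"twist":0}
    - {"jaw":-0.5,"xyz":[-42,0,-8],"twist":0}
    - {"jaw":-0.5,"xyz":[-42,0,20],"twist":0}
    - {"jaw":-0.5,"xyz":[-42,0,49],"twist":0}
    - {"jaw":-0.5,"xyz":[-42,0,49],"twist":0}

```text
time: 16.25
ee_pos: [0.5014, 0.0228, 0.0324]
tcp_rot: [-180.0, 0.2, 5.3]
wrist_force: [-0.0, -0.1, 1.2]
opening: 0.0215
grasp_force: 0.0
```

Request:
apply_moves:
  motion:
    - {"jaw":-0.5,"xyz":[8,0,0],"twist":0}
    - {"jaw":-0.5,"xyz":[18,0,0],"twist":0}
    - {"jaw":-0.5,"xyz":[30,0,0],"twist":0}
    - {"jaw":-0.5,"xyz":[42,0,0],"twist":0}
    - {"jaw":-0.5,"xyz":[54,0,0],"twist":0}

```text
time: 16.88
ee_pos: [0.5565, 0.0278, 0.0356]
tcp_rot: [180.0, 0.1, 5.3]
wrist_force: [-11.4, -1.6, 9.4]
opening: 0.0216
grasp_force: 5.6
```

```bash
python3 -c "
from h import *
mv(-20,0,36)
"
```

```text
target [574.  29.  36.] shift [17.4  0.4 -0.4] twist -0.001
```

Request:
apply_moves:
  motion:
    - {"jaw":-0.5,"xyz":[6,0,0],"twist":0}
    - {"jaw":-0.5,"xyz":[11,0,0],"twist":0}
    - {"jaw":-0.5,"xyz":[15,0,0],"twist":0}
    - {"jaw":-0.5,"xyz":[18,0,0],"twist":0}
    - {"jaw":-0.5,"xyz":[18,0,0],"twist":0}

```text
time: 17.5
ee_pos: [0.5734, 0.0294, 0.0355]
tcp_rot: [180.0, 0.2, 5.3]
wrist_force: [-14.7, -1.8, 10.4]
opening: 0.0215
grasp_force: 7.0
```

Request:
apply_moves:
  motion:
    - {"jaw":-0.5,"xyz":[2,0,0],"twist":0}
    - {"jaw":-0.5,"xyz":[4,0,0],"twist":0}
    - {"jaw":-0.5,"xyz":[4,0,0],"twist":0}

```text
time: 17.88
ee_pos: [0.5735, 0.0294, 0.0355]
tcp_rot: [180.0, 0.6, 5.2]
wrist_force: [-37.1, -2.7, 25.4]
opening: 0.0212
grasp_force: 18.5
```

Request:
apply_moves:
  motion:
    - {"jaw":-0.5,"xyz":[1,0,0],"twist":0}
    - {"jaw":-0.5,"xyz":[3,0,0],"twist":0}
    - {"jaw":-0.5,"xyz":[3,0,0],"twist":0}

```text
time: 18.25
ee_pos: [0.5736, 0.0294, 0.0355]
tcp_rot: [180.0, 0.9, 5.2]
wrist_force: [-54.2, -5.1, 36.4]
opening: 0.0211
grasp_force: 27.1
```

Request:
apply_moves:
  motion:
    - {"jaw":-0.5,"xyz":[-15,0,0],"twist":0}
    - {"jaw":-0.5,"xyz":[-35,0,0],"twist":0}
    - {"jaw":0,"xyz":[-70,0,-50],"twist":0.04}
    - {"jaw":1,"xyz":[-110,-40,-85],"twist":0.096}
    - {"jaw":1,"xyz":[-145,-80,-95],"twist":0.096}

```text
time: 18.88
ee_pos: [0.4436, 0.032, 0.1299]
tcp_rot: [-178.0, -0.3, 3.0]
wrist_force: [0.0, -0.3, -0.1]
opening: 0.0747
grasp_force: 0.0
```

```bash
python3 -c "
from h import *
mv(-174,108.4,110,-.2);mv(-174,108.4,24,-.2)
"
```

```text
target [411. 123. 110.] shift [-28.4 -91.7  22.9] twist 0.055
target [411. 123.  24.] shift [-28.8 -88.7 108.9] twist 0.055
```

Request:
apply_moves:
  motion:
    - {"jaw":1,"xyz":[0,0,0],"twist":0}
    - {"jaw":1,"xyz":[0,0,0],"twist":0}

```text
time: 19.12
ee_pos: [0.4439, 0.032, 0.1266]
tcp_rot: [-178.1, -0.0, 3.0]
wrist_force: [-0.2, -0.0, -0.9]
opening: 0.0854
grasp_force: 0.0
```

```bash
python3 -c "
from h import *
mv(-174,108.4,24,-.2);o=sensors.get_obs();print(o['ee_pos'],o['tcp_rot'])
"
```

```text
target [411. 123.  24.] shift [-28.6 -88.9 105.7] twist 0.056
[0.44391895 0.03199229 0.12661988] [-1.78059766e+02 -3.52978717e-02  3.01038122e+00]
```

```bash
python3 -c "
from h import *
o=sensors.get_obs();print(o['q'].round(1),o['qd'].round(2))
"
```

```text
[  3.  -10.2 -18.   82.2   1.9 179.9] [-0.05  1.13 -0.34 -0.12  0.01 -0.  ]
```

Request:
apply_moves:
  motion:
    - {"jaw":1,"xyz":[-20,0,-20],"twist":-0.18}
    - {"jaw":1,"xyz":[-20,0,-20],"twist":-0.36}
    - {"jaw":1,"xyz":[-20,0,-20],"twist":-0.54}
    - {"jaw":1,"xyz":[-20,0,-20],"twist":-0.72}
    - {"jaw":1,"xyz":[-20,0,-20],"twist":-0.9}

```text
time: 19.75
ee_pos: [0.4237, 0.0302, 0.1456]
tcp_rot: [-178.7, -1.5, 54.9]
wrist_force: [-0.1, -0.3, -0.3]
opening: 0.0853
grasp_force: 0.0
```

Request:
apply_moves:
  motion:
    - {"jaw":1,"xyz":[0,0,0],"twist":-0.18}
    - {"jaw":1,"xyz":[0,0,0],"twist":-0.36}
    - {"jaw":1,"xyz":[0,0,0],"twist":-0.54}
    - {"jaw":1,"xyz":[0,0,0],"twist":-0.72}
    - {"jaw":1,"xyz":[0,0,0],"twist":-0.9}

```text
time: 20.38
ee_pos: [0.4237, 0.0302, 0.1456]
tcp_rot: [179.7, -1.9, 106.5]
wrist_force: [0.2, -0.4, 0.8]
opening: 0.0854
grasp_force: 0.0
```

Request:
apply_moves:
  motion:
    - {"jaw":1,"xyz":[0,0,0],"twist":-0.18}
    - {"jaw":1,"xyz":[0,0,0],"twist":-0.36}
    - {"jaw":1,"xyz":[0,0,0],"twist":-0.54}
    - {"jaw":1,"xyz":[0,0,0],"twist":-0.72}
    - {"jaw":1,"xyz":[0,0,0],"twist":-0.9}

```text
time: 21.0
ee_pos: [0.4238, 0.0302, 0.1456]
tcp_rot: [178.3, -0.9, 158.1]
wrist_force: [-0.8, 0.4, -0.9]
opening: 0.0854
grasp_force: 0.0
```

```bash
python3 -c "
from h import *
mv(-174,108.4,130,179.8);o=sensors.get_obs();print(o['tcp_rot'],o['q'])
"
```

```text
target [411. 123. 130.] shift [46.6 80.4 18.7] twist -0.38
[178.28593154  -0.91973549 158.05125138] [  2.84988098 -12.98013639 -18.24380618  84.85208658   1.94172533
  24.81042674]
```

Request:
apply_moves:
  motion:
    - {"jaw":1,"xyz":[20,30,0],"twist":-0.15}
    - {"jaw":1,"xyz":[40,60,10],"twist":-0.3}
    - {"jaw":1,"xyz":[46,80,19],"twist":-0.38}
    - {"jaw":1,"xyz":[46,80,19],"twist":-0.38}

```text
time: 21.5
ee_pos: [0.4109, 0.1233, 0.1292]
tcp_rot: [178.1, -0.3, 179.6]
wrist_force: [0.1, -0.4, -0.0]
opening: 0.0857
grasp_force: 0.0
```

```bash
python3 -c "
from h import *
mv(-174,108.4,24,179.8);o=sensors.get_obs();print(o['tcp_rot'],o['q'].round(1))
chk(-250,-40,50,160,'t4')
p=chk(-60,60,-150,-60,'t5');chk(-60,40,-40,40,'t6')
cv2.imwrite('pics/c5.png',cv2.resize(p[120:260,180:350,::-1],(728,600),interpolation=cv2.INTER_CUBIC))
"
```

```text
target [411. 123.  24.] shift [ -0.2  -4.  105.1] twist -0.004
[178.09188809  -0.28345931 179.59516118] [ 15.5 -12.7 -19.8  82.6   1.9  15.9]Traceback (most recent call last):
  File "<string>", line 4, in <module>
    chk(-250,-40,50,160,'t4')
    ~~~^^^^^^^^^^^^^^^^^^^^^^
  File "h.py", line 27, in chk
    q=S[m];print('n',len(q),'x',np.percentile(q[:,0],[1,99]).round(0),'y',np.percentile(q[:,1],[1,99]).round(0),'zmax',np.percentile(C[m][:,2],98).round(0))
                                ~~~~~~~~~~~~~^^^^^^^^^^^^^^^
    return _quantile_unchecked(
        a, q, axis, out, overwrite_input, method, keepdims, weights)
    return _ureduce(a,
                    func=_quantile_ureduce_func,
    ...<5 lines>...
                    overwrite_input=overwrite_input,
                    method=method)
    r = func(a, **kwargs)
    result = _quantile(arr,
                       quantiles=q,
    ...<2 lines>...
                       out=out,
                       weights=wgt)
    slices_having_nans = np.isnan(arr[-1, ...])
                                  ~~~^^^^^^^^^
IndexError: index -1 is out of bounds for axis 0 with size 0
```

```bash
python3 -c "
from h import *
p=np.load('pics/t4.npz')['p']
cv2.imwrite('pics/c5.png',cv2.resize(p[120:260,180:350,::-1],(728,600),interpolation=cv2.INTER_CUBIC))
"
```

```text
(no output)
```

View pics/c5.png

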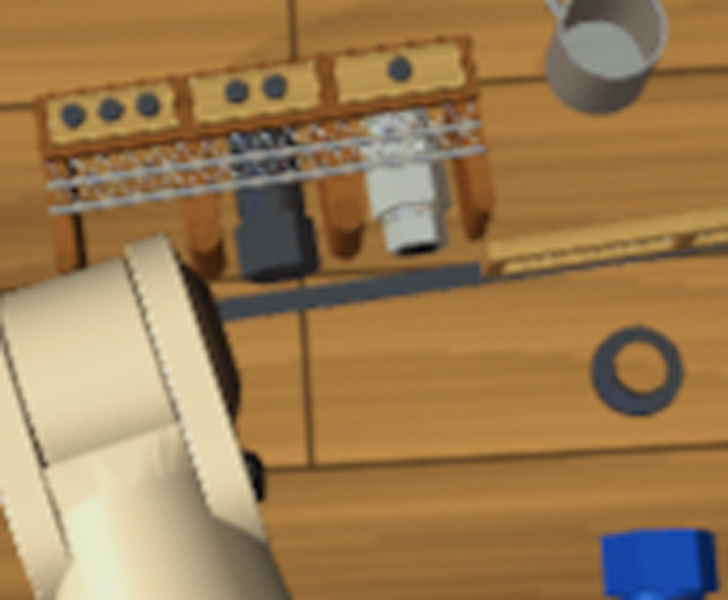

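Request:
apply_moves:
  motion:
    - {"jaw":1,"xyz":[0,-2,40],"twist":0}
    - {"jaw":1,"xyz":[0,-3,75],"twist":0}
    - {"jaw":1,"xyz":[0,-4,98],"twist":0}
    - {"jaw":1,"xyz":[0,-4,105],"twist":0}
    - {"jaw":1,"xyz":[0,-4,105],"twist":0}

```text
time: 22.18
ee_pos: [0.4106, 0.1215, 0.0256]
tcp_rot: [178.1, -0.2, 179.4]
wrist_force: [0.0, -0.7, -0.1]
opening: 0.0851
grasp_force: 0.0
```

The union at (405,190) and the bushing at (275,210) sit deep in their pockets. The gate's left end at (495,262) is clear of the mouths.

Request:
apply_moves:
  grip_force: 25
  motion:
    - {"jaw":-0.3,"xyz":[0,0,0],"twist":0}
    - {"jaw":-0.3,"xyz":[0,0,0],"twist":0}
    - {"jaw":-0.3,"xyz":[0,0,0],"twist":0}
    - {"jaw":-0.3,"xyz":[0,0,0],"twist":0}

```text
time: 22.68
ee_pos: [0.411, 0.1218, 0.0265]
tcp_rot: [178.1, -0.1, 179.5]
wrist_force: [-0.5, -3.2, 5.1]
opening: 0.0562
grasp_force: 25.7
```

```bash
python3 -c "
from h import *
mv(-135,104,25,185.3)
mv(-52,104,25,185.3)"
```

```text
target [450. 122.  25.] shift [-38.8   0.4   1.5] twist -0.102
target [532. 130.  25.] shift [-121.4    8.9    1.7] twist -0.102
```

Request:
apply_moves:
  motion:
    - {"jaw":-0.3,"xyz":[-10,0,0],"twist":-0.03}
    - {"jaw":-0.3,"xyz":[-20,0,0],"twist":-0.065}
    - {"jaw":-0.3,"xyz":[-30,0,0],"twist":-0.102}
    - {"jaw":-0.3,"xyz":[-38,0,0],"twist":-0.102}
    - {"jaw":-0.3,"xyz":[-42,1,0],"twist":-0.102}

```text
time: 23.3
ee_pos: [0.4507, 0.1224, 0.0264]
tcp_rot: [178.0, -0.2, -174.7]
wrist_force: [-18.0, -4.0, 19.0]
opening: 0.056
grasp_force: 26.6
```

```bash
python3 -c "
from h import *
mv(-52,104,26,-174.7)"
```

```text
target [532. 130.  26.] shift [-82.   -0.4   0.2] twist 0.001
```

Request:
apply_moves:
  motion:
    - {"jaw":-0.3,"xyz":[-14,0,0],"twist":0}
    - {"jaw":-0.3,"xyz":[-30,0,0],"twist":0}
    - {"jaw":-0.3,"xyz":[-48,0,0],"twist":0}
    - {"jaw":-0.3,"xyz":[-66,0,0],"twist":0}
    - {"jaw":-0.3,"xyz":[-80,0,0],"twist":0}

```text
time: 23.92
ee_pos: [0.5309, 0.1301, 0.0264]
tcp_rot: [178.0, -0.1, -174.7]
wrist_force: [-16.6, -1.2, 17.4]
opening: 0.0563
grasp_force: 26.5
```

Request:
apply_moves:
  motion:
    - {"jaw":0.1,"xyz":[0,0,0],"twist":0}
    - {"jaw":0.6,"xyz":[0,0,0],"twist":0}
    - {"jaw":0.6,"xyz":[0,0,0],"twist":0}
    - {"jaw":0.6,"xyz":[0,0,-40],"twist":0}
    - {"jaw":0.6,"xyz":[0,0,-60],"twist":0}

```text
time: 24.55
ee_pos: [0.5326, 0.128, 0.087]
tcp_rot: [178.0, 0.1, -174.7]
wrist_force: [1.4, -0.4, -0.2]
opening: 0.068
grasp_force: 0.0
```

```bash
python3 -c "
from h import *
mv(-92,104,95,-174.7);mv(-92,104,37,-174.7)"
```

```text
target [493. 126.  95.] shift [40.  2. -8.] twist 0.0
target [493. 126.  37.] shift [40.1  0.  50. ] twist 0.0
```

Request:
apply_moves:
  motion:
    - {"jaw":-0.5,"xyz":[41,1,-8],"twist":0}
    - {"jaw":-0.5,"xyz":[41,1,-8],"twist":0}
    - {"jaw":-0.5,"xyz":[41,0,20],"twist":0}
    - {"jaw":-0.5,"xyz":[41,0,49],"twist":0}
    - {"jaw":-0.5,"xyz":[41,0,49],"twist":0}

```text
time: 25.18
ee_pos: [0.4899, 0.1255, 0.0341]
tcp_rot: [178.1, -0.2, -174.7]
wrist_force: [0.0, 0.4, -0.7]
opening: 0.021
grasp_force: 0.0
```

Request:
apply_moves:
  motion:
    - {"jaw":-0.5,"xyz":[-8,0,0],"twist":0}
    - {"jaw":-0.5,"xyz":[-18,0,0],"twist":0}
    - {"jaw":-0.5,"xyz":[-30,0,0],"twist":0}
    - {"jaw":-0.5,"xyz":[-42,0,0],"twist":0}
    - {"jaw":-0.5,"xyz":[-54,0,0],"twist":0}

```text
time: 25.8
ee_pos: [0.545, 0.1309, 0.0374]
tcp_rot: [178.0, -0.1, -174.7]
wrist_force: [-12.0, -0.8, 9.3]
opening: 0.0212
grasp_force: 5.9
```

```bash
python3 -c "
from h import *
mv(-26,104,36,-174.7)"
```

```text
target [558. 132.  36.] shift [-13.4  -0.2   1.4] twist 0.001
```

Request:
apply_moves:
  motion:
    - {"jaw":-0.5,"xyz":[-5,0,0],"twist":0}
    - {"jaw":-0.5,"xyz":[-9,0,0],"twist":0}
    - {"jaw":-0.5,"xyz":[-13,0,0],"twist":0}
    - {"jaw":-0.5,"xyz":[-15,0,0],"twist":0}
    - {"jaw":-0.5,"xyz":[-15,0,0],"twist":0}

```text
time: 26.42
ee_pos: [0.5578, 0.1321, 0.0373]
tcp_rot: [178.0, -0.3, -174.7]
wrist_force: [-21.6, -1.5, 14.5]
opening: 0.0213
grasp_force: 10.5
```

Request:
apply_moves:
  motion:
    - {"jaw":-0.5,"xyz":[-2,0,0],"twist":0}
    - {"jaw":-0.5,"xyz":[-4,0,0],"twist":0}
    - {"jaw":-0.5,"xyz":[-4,0,0],"twist":0}

```text
time: 26.8
ee_pos: [0.5579, 0.132, 0.0373]
tcp_rot: [178.0, -0.7, -174.6]
wrist_force: [-42.5, -4.4, 30.0]
opening: 0.0214
grasp_force: 21.8
```

Request:
apply_moves:
  motion:
    - {"jaw":-0.5,"xyz":[-1,0,0],"twist":0}
    - {"jaw":-0.5,"xyz":[-3,0,0],"twist":0}
    - {"jaw":-0.5,"xyz":[-3,0,0],"twist":0}

```text
time: 27.18
ee_pos: [0.558, 0.132, 0.0373]
tcp_rot: [178.0, -1.0, -174.6]
wrist_force: [-59.9, -6.1, 40.9]
opening: 0.0213
grasp_force: 30.2
```

Home. I back away, raise the arm and check all three.

Request:
apply_moves:
  motion:
    - {"jaw":-0.5,"xyz":[12,0,0],"twist":0}
    - {"jaw":-0.5,"xyz":[35,0,0],"twist":0}
    - {"jaw":-0.5,"xyz":[70,0,-50],"twist":0}
    - {"jaw":-0.5,"xyz":[110,0,-110],"twist":0}
    - {"jaw":-0.5,"xyz":[150,0,-160],"twist":0}

```text
time: 27.8
ee_pos: [0.4245, 0.1143, 0.19]
tcp_rot: [178.0, 0.2, -174.7]
wrist_force: [0.1, 0.9, -0.2]
opening: 0.0214
grasp_force: 0.0
```

Request:
apply_moves:
  motion:
    - {"jaw":-0.5,"xyz":[30,60,-20],"twist":0}
    - {"jaw":-0.5,"xyz":[40,120,-30],"twist":0}
    - {"jaw":-0.5,"xyz":[50,180,-40],"twist":0}
    - {"jaw":-0.5,"xyz":[60,230,-40],"twist":0}
    - {"jaw":-0.5,"xyz":[60,230,-40],"twist":0}

```text
time: 28.42
ee_pos: [0.3431, 0.3397, 0.2358]
tcp_rot: [178.0, 0.1, -174.4]
wrist_force: [0.5, -0.1, -0.5]
opening: 0.0213
grasp_force: 0.0
```

```bash
python3 -c "
from h import *
for k,y in zip('ubv',(-104,0,104)): p=chk(-60,40,y-36,y+36,'e'+k)
a=np.load('pics/t0.npz')['p']
cv2.imwrite('pics/c6.png',cv2.resize(p[110:250,180:350,::-1],(728,600),interpolation=cv2.INTER_CUBIC))
cv2.imwrite('pics/c7.png',cv2.resize(p[:,:,::-1],(800,600)))
"
```

```text
n 254 x [-5. 40.] y [-131.  -75.] zmax 56.0
n 297 x [-8. 40.] y [-28.  30.] zmax 57.0
n 322 x [-15.  39.] y [ 78. 132.] zmax 71.0
```

View pics/c6.png

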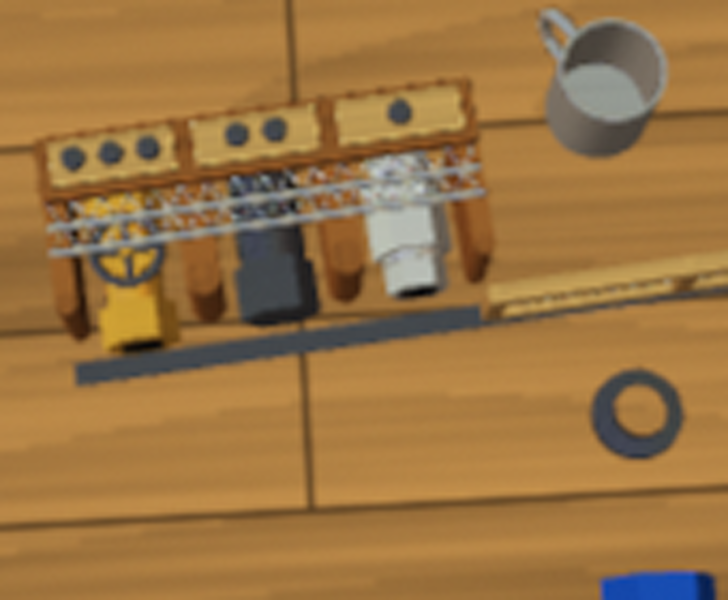

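View pics/c7.png

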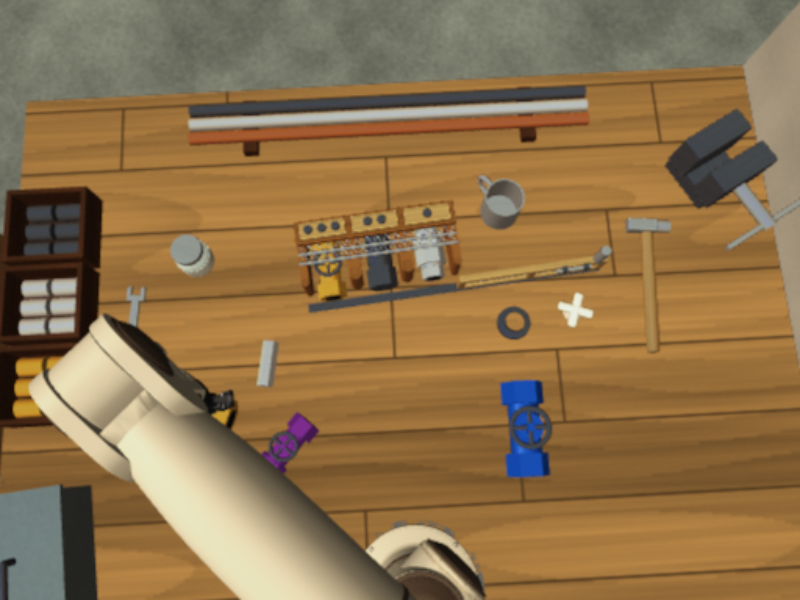

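All three fittings are home: their rear ends lie at -5, -8 and -15 mm, against -6, -10 and -16 expected. They are also flat and straight. The gate is open, with its post at (603,253) and the end of the rail reached, and the other things are undisturbed.

```bash
python3 -c "
from h import *
print(bot.job_done())"
```

```text
the job is handed in; nothing more can be done
None
```

I slid the gate open to its stop, set the union, bushing and valve home in that order (gripped and slid to the mouths, then pushed), and handed the job in at about 28.6 s; the verdict was not shown.

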